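Put the clay scrapers in the soak can and screw it shut

TASK

Put the used clay scrapers to soak for the night: unscrew the lid of the steel soak can and swing it right back on its hinge, lift every scraper that hangs on the tool rail up and off its hook, and put them all into the can together with the orange one left lying on the bench. Then swing the lid shut and screw it fully home, with every scraper inside. Leave the two jars and the plaster mould standing where they are.

Things in the scene. Friction and masses are not known exactly. Their poses are not given: they have to be found in the camera images.
- soak_can: Round stainless steel soak can, fixed to the bench: outside diameter 170 mm, wall 4 mm, rim 125 mm above the bench, inner floor 5 mm above the bench. Origin: centre of its underside. x points from the centre to the lid's hinge (away from the robot at yaw 0), z up. A thread ridge on the outside of the neck holds the screwed lid down.
- lid (a joint): Hinge of the strap that carries the lid: 0 = down on the can, grows as the lid opens up and away (about the can's +y axis), stop at 1.9 rad (108 deg, leaning back past upright). The hinge is stiff: the lid stays at whatever angle it is left (about 0.5 N m plus its weight, 0.3 kg, to move it). Locked down by the thread until the lid is unscrewed.
- cap (a joint): Turn of the round screw lid with its knob on the strap: 0 = screwed fully home, grows counter-clockwise seen from above, stop at 2.2 rad. The thread lets go of the can beyond about 1.85 rad; the lid can only be screwed on when it lies down on the can and was left beyond 1.85 rad. Stiff to turn (0.15 N m), stays where it is left.
- lid_hinge (a point): Point on the lid's hinge axis (which runs along the can's y): 110 mm behind the can's centre, 133 mm above the bench. The lid's centre is 110 mm from this axis. The strap (24 mm wide) runs over the lid from the hinge to the centre, its top 148 mm above the bench when shut.
- lid_front (a point): Front edge of the lid's top face, farthest from the hinge (207 mm from it), 138 mm above the bench when shut; swings with the strap but does not turn with the lid. Lid: steel disc, diameter 194 mm, 12 mm thick, underside 126 mm above the bench when shut, with a thin skirt reaching 22 mm below that.
- knob_grip (a point): Middle of the red knob at the lid's centre, on the axis of the turn, 174 mm above the bench when shut. Knob: round, diameter 42 mm, 38 mm tall (from 154 to 192 mm above the bench when shut), turns with the lid and swings with it; when the lid is turned, pinch it at any yaw.
- tool_rail: Bench rail with four hooks, fixed to the bench. Origin: on the bench under the row where the tools hang; y runs along the rail, hooks at y = -120, -40, 40, 120 mm. Crossbar at x = 49 to 61 mm, top 218 mm above the bench. Wooden foot 10 mm high, x = -10 to 100, y = -165 to 165 mm; two posts at x = 55, y = -155 and 155 mm.
- hook0 (a point): Hook at y = -120 mm, where a ring hangs: axis of the rod, 205 mm above the bench. Each hook is a round rod, diameter 7 mm, pointing to the rail's -x: level from the crossbar to x = -12 mm, then its tip turns up by 8 mm and ends at x = -24 mm. A ring lifted 12 mm clears the tip.
- hook1 (a point): Hook at y = -40 mm, where a ring hangs: axis of the rod, 205 mm above the bench. Same shape as hook0.
- hook2 (a point): Hook at y = 40 mm, where a ring hangs: axis of the rod, 205 mm above the bench. Same shape as hook0.
- hook3 (a point): Hook at y = 120 mm, where a ring hangs: axis of the rod, 205 mm above the bench. Same shape as hook0.
- scraper_red: Clay scraper, red plastic ring handle, square steel blade; 70 g, 100 mm long; may be absent. Origin at the middle of the neck; z runs from blade to ring (up when it hangs), y across the width, x through the thickness (along the hook). Neck 16 mm wide, 9 mm thick, z = -16 to 16 mm. Blade 36 mm wide, 4 mm thick, down to z = -46 mm. Ring: see scraper_blue.
- scraper_blue: The same with a blue handle and a round-ended blade 36 mm wide; may be absent. Ring of every scraper: hexagon of 9 mm thick round bar, a corner at the top, sides upright, 40 mm wide outside, opening 22 mm wide, centre at z = 32 mm, top at z = 54 mm. It hangs with its origin 41 mm below the hook's axis.
- scraper_yellow: The same with a yellow handle and a toothed blade 36 mm wide; may be absent.
- scraper_green: The same with a green handle and a narrow blade 26 mm wide; may be absent.
- scraper_orange: The same with an orange handle and a square blade 36 mm wide; lies flat on the bench at the start (its x axis vertical).
- white_jar: Bystander: closed white jar with a black lid, diameter 84 mm, 110 mm tall; origin at the centre of its underside.
- red_jar: Bystander: closed jar with a red lid, diameter 72 mm, 95 mm tall; origin at the centre of its underside.
- plaster_mould: Bystander: half of a plaster mould, 110 x 130 x 66 mm; origin at the centre of its underside.
Mind the look-alikes: they are no part of the job. What is shaped like the scraper_orange but turquoise or white is not meant.

How it is judged:
By the outcome, as a careful person would: the job done as asked, in the order asked, and still so for the second after the job is handed in, with the robot touching nothing.
Of scraper_red, scraper_blue, scraper_yellow, scraper_green only 2 to 4 are there at a start; the rules pass over those that are not, and their reading is None.
At some moment in a run one of scraper_orange may be knocked a few centimetres aside while the robot is not near it.
Once in a run the grip may slacken for a moment while it holds something.
It also fails if it takes over 210 s, if anything falls off the work surface, if the arm or the gripper's body presses on something with over 40 N, if the wrist force passes 120 N, or if a joint passes its speed limit or range.

ROBOT

A 6-joint arm with a two-finger parallel gripper is mounted at the origin on the work surface. World frame = base frame: x ahead of the robot, y to its left, z up, the work surface at z = 0. Lengths are in m, angles in rad, forces in N, time in s.
With the tool pointing down it reaches from about 0.2 to 0.875 m from the base axis. Payload 3.4 kg.
Tool frame: the origin (TCP) lies at the very end of the fingers, on their centre line; the grasp point (between the pads) lies 19 mm behind it (ctrl.grip_depth is the distance from the TCP to the grasp point, in m); z points along the fingers, y is the direction in which the jaws open and shut (so a half turn about z gives the same grasp; the last joint's range is limited). The gripper opens to 94 mm and grips with 3 to 60 N. Pads are 16 mm wide; open, the fingers measure 119 mm over their backs; the gripper's body (75 mm by 177 mm) begins 78 mm behind the grasp point.
Start: joints at [-1.337, 0.276, 1.505, -0, 1.361, -0.121], TCP at [0.2, -0.539, 0.205] pointing down, gripper open.
Joint ranges: [-2.89, 2.89], [-0.75, 2.08], [0.22, 2.7], [-1.18, 4.32], [0.11, 2.71], [-2.7, 2.7]. Speed limits (rad/s): [2.57, 2.57, 3.14, 3.14, 3.14, 3.14].

INTERFACE

Orientations are given as [roll, pitch, yaw] about the fixed x, y, z axes, in that order (R = Rz(yaw) Ry(pitch) Rx(roll)).
In Python, from cell import ctrl, viewer gives the robot as it stands. The module is installed in compiled form; this text tells all that it offers. Calls block until the motion is done:
- ctrl.move_pose(position, orientation): joint-space move of the TCP to a pose.
- ctrl.servo_line(position, max_speed=0.15, attitude=None, stop_force=None): straight line of the TCP; attitude=None keeps the orientation; max_speed is the mean speed in m/s. With stop_force (N) it stops when the force on the tool has changed by that much, and returns True; else False.
- ctrl.set_joints(angles): joint-space move.
- ctrl.grip(opening, squeeze=None): opening from 0.0 (shut) to 1.0 (fully open); squeeze is the grip in N (None keeps the last); returns when the fingers have stopped.
- ctrl.hold(seconds).
- ctrl.inverse_kinematics(position, orientation): joint angles nearest the present ones, or None.
- viewer.camera(name): name is "side" or "top"; returns a dict with "frame" (480x640x3 uint8, red, green, blue), "fx", "fy", "cx", "cy" (pixels), "R" (3x3) and "t" (3): a world point X has camera coordinates R X + t. Camera axes: x right, y down, z forward; pixel columns grow to the right and rows downward; lengths in m; the calibration is good to about 2 mm. A picture is of the moment at which its call begins. There is no depth.
A pose or a line that the arm cannot do raises ctrl.PlanningError and nothing moves.
- ctrl.sign_off(): hands the job in, once; it reports no verdict.
Readings, each from a call of its own:
- ctrl.get_clock(): time.
- ctrl.get_q(): joint angles.
- ctrl.get_joint_vel(): joint speeds.
- ctrl.get_tau(): joint torques, N m.
- ctrl.get_position(): TCP position.
- ctrl.get_tcp_rot(): TCP orientation.
- ctrl.get_ft_force(): force on the tool from outside, world axes, zero at the start.
- ctrl.get_torque(): the same for the moment, N m.
- ctrl.get_opening(): opening from 0.0 (shut) to 1.0 (fully open).
Only numpy, scipy, OpenCV 4.12 (cv2) and the standard library are available. Lean on these libraries where they do the work, as an engineer would, in place of code of your own. Each camera call takes 0.05 s, during which the arm holds its last target.

## Working session

There is one attempt and no reset: what is moved stays moved. The work goes in short steps, each a Python script; the robot and the scene stay as the last script left them, time stands still between calls to the robot, and variables do not carry over. Pictures are saved under pics/ and viewed, and the job is handed in when it is done.

```bash
mkdir -p pics; ls; python3 - <<'E'
from cell import ctrl, viewer
import cv2
for n in("side","top"):
    c=viewer.camera(n); cv2.imwrite(f"pics/{n}0.png",c["frame"][:,:,::-1]); print(n,c["fx"],c["fy"],c["cx"],c["cy"],c["R"],c["t"])
print(ctrl.get_clock(),ctrl.get_tcp_rot(),ctrl.grip_depth)
E
```

```text
pics
side 546.347083520103 546.347083520103 321.4798897497299 233.9302272434789 [[ 0.70894696 -0.70492135 -0.02191129]
 [-0.42102623 -0.39809711 -0.81501877]
 [ 0.56580131  0.58703031 -0.57902011]] [-0.33484618  0.29120711  0.92227403]
top 460.3947931095102 460.3947931095102 321.1878578079218 240.2519998363369 [[ 1.61204233e-02 -9.99869962e-01 -4.36246542e-04]
 [-9.96882325e-01 -1.60385483e-02 -7.72553899e-02]
 [ 7.72383471e-02  1.68027606e-03 -9.97011241e-01]] [-0.01832878  0.4843157   1.31673241]
0.1 [-3.14005731e+00 -1.75250084e-04  3.54787126e-01] 0.0188
```

View pics/side0.png

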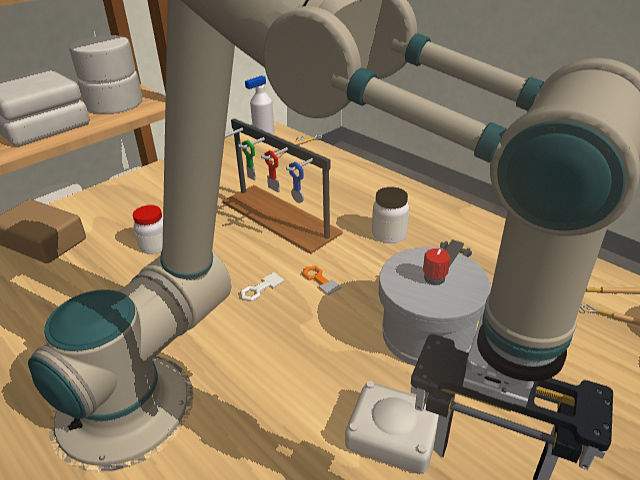

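View pics/top0.png

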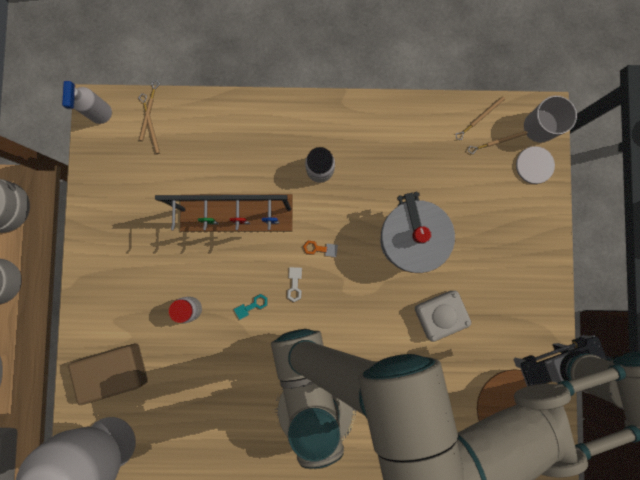

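The side picture shows green (249,157), red (272,165) and blue (297,178) on the rail, the orange scraper at (320,278), the can at (435,300) and the white look-alike at (262,287). The top picture shows a turquoise look-alike at (252,306), a white one at (295,284) and the orange one at (318,248), which fits by colour. Next I'll measure.

```bash
cat > h.py <<'E'
from cell import ctrl, viewer
import cv2, numpy as np
def ray(c,u,v):
    d=c["R"].T@np.array([(u-c["cx"])/c["fx"],(v-c["cy"])/c["fy"],1.0]); o=-c["R"].T@c["t"]; return o,d
def onplane(c,u,v,z):
    o,d=ray(c,u,v); return o+d*(z-o[2])/d[2]
def proj(c,X):
    p=c["R"]@np.asarray(X,float)+c["t"]; return np.array([c["fx"]*p[0]/p[2]+c["cx"],c["fy"]*p[1]/p[2]+c["cy"]])
def tri(c1,p1,c2,p2):
    o1,d1=ray(c1,*p1);o2,d2=ray(c2,*p2)
    A=np.stack([d1,-d2],1); s=np.linalg.lstsq(A,o2-o1,rcond=None)[0]
    a=o1+s[0]*d1;b=o2+s[1]*d2; return (a+b)/2,np.linalg.norm(a-b)
HUE={'red':(0,5,174,180),'orange':(7,17,7,17),'green':(50,75,50,75),'blue':(105,125,105,125)}
def mask(c,col,roi,smin=150,vmin=40):
    h=cv2.cvtColor(c["frame"],cv2.COLOR_RGB2HSV).astype(int); a=HUE[col]
    H=h[...,0]; m=(((H>=a[0])&(H<=a[1]))|((H>=a[2])&(H<=a[3])))&(h[...,1]>smin)&(h[...,2]>vmin)
    o=np.zeros(m.shape,np.uint8); x0,y0,x1,y1=roi; o[y0:y1,x0:x1]=m[y0:y1,x0:x1]; return o
def blob(c,col,roi,**k):
    m=mask(c,col,roi,**k); v,u=np.nonzero(m); return u,v
def save(c,name,roi=None,s=1):
    f=c["frame"][:,:,::-1]
    if roi: f=f[roi[1]:roi[3],roi[0]:roi[2]]
    cv2.imwrite(f"pics/{name}.png",cv2.resize(f,None,fx=s,fy=s,interpolation=cv2.INTER_CUBIC))
E
python3 - <<'E'
from h import *
S=viewer.camera("side");T=viewer.camera("top")
save(T,"t_crop",(150,180,350,330),4); save(S,"s_crop",(215,115,355,220),5); save(T,"t_can",(370,180,470,290),5)
for n,c,col,roi in [("knobT",T,'red',(405,220,440,250)),("knobS",S,'red',(415,240,460,285)),("orT",T,'orange',(295,235,325,260)),("orS",S,'orange',(295,258,335,295)),
 ("gS",S,'green',(235,130,262,185)),("rS",S,'red',(262,145,285,195)),("bS",S,'blue',(285,155,310,205)),("gT",T,'green',(195,210,220,230)),("rT",T,'red',(225,210,252,230)),("bT",T,'blue',(258,210,285,230))]:
    u,v=blob(c,col,roi,smin=120)
    if len(u): print(n,len(u),u.mean().round(1),v.mean().round(1),u.min(),u.max(),v.min(),v.max())
    else: print(n,0)
E
```

```text
knobT 220 421.3 234.6 413 430 226 242
knobS 637 436.5 263.6 423 449 249 279
orT 195 312.8 247.3 302 324 240 254
orS 279 314.8 274.6 302 332 265 294
gS 165 248.9 153.8 242 254 140 167
rS 190 271.8 164.3 265 277 151 179
bS 113 297.0 172.9 289 302 162 191
gT 52 206.7 219.6 198 213 218 222
rT 66 238.1 219.7 230 246 217 223
bT 49 269.5 219.3 262 276 218 222
```

View pics/t_crop.png

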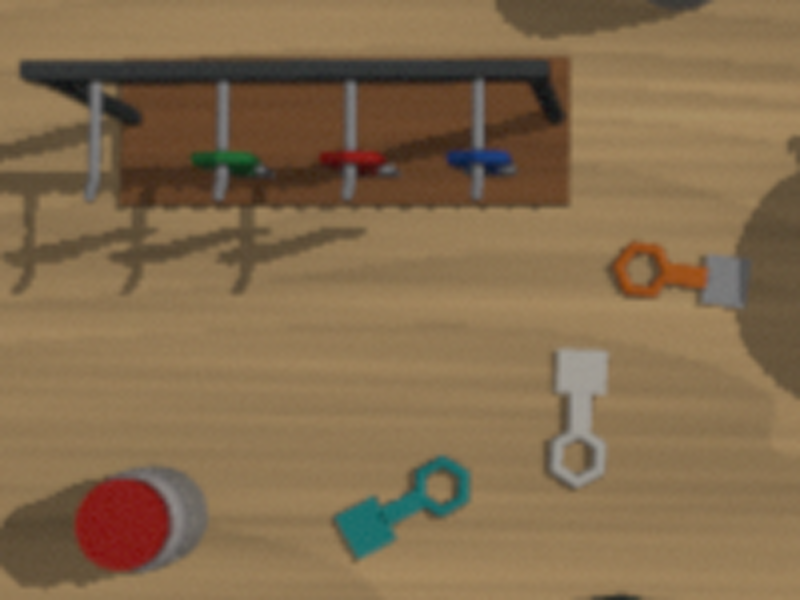

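View pics/s_crop.png

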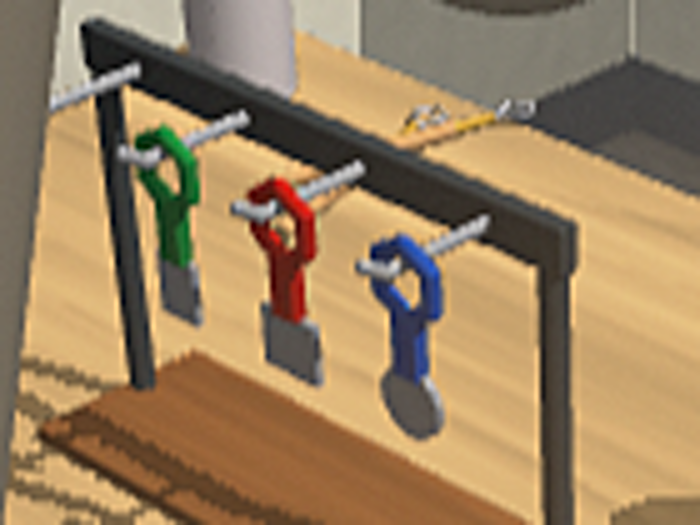

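View pics/t_can.png

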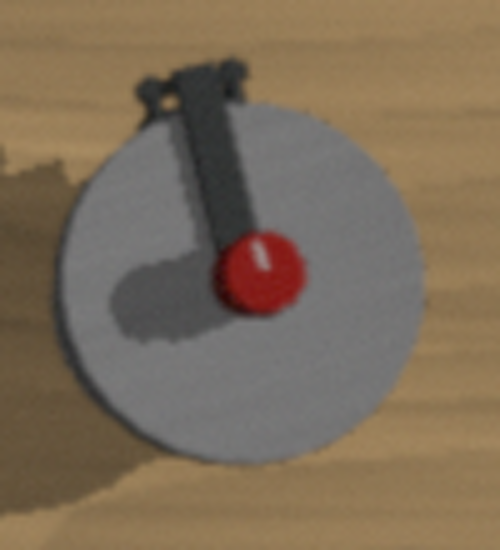

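```bash
python3 - <<'E'
from h import *
np.set_printoptions(precision=4,suppress=True)
S=viewer.camera("side");T=viewer.camera("top")
print("knob tri",tri(T,(421.3,234.6),S,(436.5,263.6)))
# lid disc: grey circle in top
print("knob top", onplane(T,422,234,0.192))
h=cv2.cvtColor(T["frame"],cv2.COLOR_RGB2HSV)
# hinge: strap end (crop x5, offset 370,180): ears (150,88),(235,70)
for u,v in [(150,88),(235,70)]: print("ear",onplane(T,370+u/5,180+v/5,0.133))
print("strap",onplane(T,370+197/5,180+70/5,.148),onplane(T,370+238/5,180+235/5,.148))
# disc edges
print("disc L/R/bottom",onplane(T,370+62/5,180+275/5,.138),onplane(T,370+425/5,180+285/5,.138),onplane(T,370+245/5,180+462/5,.138))
# rings
for n,a in [("green",(206.7,219.6)),("red",(238.1,219.7)),("blue",(269.5,219.3))]:
    print(n,onplane(T,*a,.21))
for n,u,v in [("tip3",91,198),("tip2",219,198),("tip1",348,198),("tip0",477,198)]:
    print(n,onplane(T,150+u/4,180+v/4,.213))
for n,u,v in [("barL",22,70),("barR",550,70)]:
    print(n,onplane(T,150+u/4,180+v/4,.218))
for n,u,v in [("foot",118,206),("foot",570,206),("foot",570,57)]:
    print(n,onplane(T,150+u/4,180+v/4,.01))
# orange
for n,u,v in [("ring top",612,270),("ring c",639,270),("blade end",746,281),("neck",685,275),("bl",703,255),("b2",699,303)]:
    print(n,onplane(T,150+u/4,180+v/4,.0045))
E
```

```text
knob tri (array([ 0.4915, -0.2679,  0.1714]), np.float64(0.00010074147433608386))
knob top [ 0.4911 -0.2651  0.192 ]
ear [ 0.5933 -0.2193  0.133 ]
ear [ 0.6038 -0.2647  0.133 ]
strap [ 0.6007 -0.2416  0.148 ] [ 0.5135 -0.2632  0.148 ]
disc L/R/bottom [ 0.4918 -0.1723  0.138 ] [ 0.4896 -0.3641  0.138 ] [ 0.3948 -0.269   0.138 ]
green [0.5168 0.2754 0.21  ]
red [0.5178 0.1971 0.21  ]
blue [0.52   0.1188 0.21  ]
tip3 [0.4903 0.358  0.213 ]
tip2 [0.4916 0.2786 0.213 ]
tip1 [0.4929 0.1985 0.213 ]
tip0 [0.4942 0.1185 0.213 ]
barL [0.569  0.4025 0.218 ]
barR [0.5743 0.0745 0.218 ]
foot [0.5042 0.4042 0.01  ]
foot [0.5095 0.0738 0.01  ]
foot [0.6196 0.0761 0.01  ]
ring top [0.4635 0.0424 0.0045]
ring c [0.4638 0.0226 0.0045]
blade end [ 0.457  -0.0558  0.0045]
neck [ 0.4607 -0.0111  0.0045]
bl [ 0.4756 -0.024   0.0045]
b2 [ 0.4404 -0.0217  0.0045]
```

```bash
cat >> h.py <<'E'
from scipy.spatial.transform import Rotation as Ro
pi=np.pi
CAN=np.array([.4917,-.268,0]); CY=.235
def can(x,y,z): c,s=np.cos(CY),np.sin(CY); return CAN+np.array([c*x-s*y,s*x+c*y,z])
RAIL=np.array([.5178,.2372,0]); RY=.016
def rail(x,y,z): c,s=np.cos(RY),np.sin(RY); return RAIL+np.array([c*x-s*y,s*x+c*y,z])
def tilt(th,yaw=CY):   # tool down, tilted about the can's y by th (approach towards -x can for th>0)
    return (Ro.from_euler('z',yaw)*Ro.from_euler('y',th)*Ro.from_euler('x',pi)).as_euler('xyz')
def log(*a): print(f"{ctrl.get_clock():.1f}",*[np.round(x,3) if not isinstance(x,(str,bool)) else x for x in a])
E
python3 - <<'E'
from h import *
np.set_printoptions(precision=3,suppress=True)
for yaw in np.arange(-pi,pi,pi/4)+CY:
    print("knob yaw",round(yaw,2),ctrl.inverse_kinematics(can(0,0,.157),[pi,0,yaw]))
H=np.array([110,133])/1000
for th in np.deg2rad([0,20,40,60,70,80,90]):
    for f in (1,.7,.5,0.):
        r=Ro.from_euler('y',th).as_matrix()@np.array([-.110,0,.041])
        g=np.array([H[0]+r[0],0,H[1]+r[2]])
        t=th*f; a=Ro.from_euler('y',t).as_matrix()@np.array([0,0,-.0188]); p=g+a
        q=ctrl.inverse_kinematics(can(*p),tilt(t)); print(round(np.rad2deg(th)),f,p,q)
for i,y in enumerate((-.12,-.04,.04)): print(i,ctrl.inverse_kinematics(rail(0,y,.177),[pi,0,RY]))
print(ctrl.inverse_kinematics(can(.21,.0,.27),[pi,0,CY+pi/2]),ctrl.inverse_kinematics(can(.21,.0,.27),[pi,0,CY]))
E
```

```text
knob yaw -2.91 [-0.623  0.285  1.616  0.     1.24  -2.429]
knob yaw -2.12 None
knob yaw -1.34 [-0.623  0.285  1.616 -0.     1.24   2.283]
knob yaw -0.55 [-0.623  0.285  1.616 -0.     1.24   1.498]
knob yaw 0.24 [-0.623  0.285  1.616 -0.     1.24   0.713]
knob yaw 1.02 [-0.623  0.285  1.616 -0.     1.24  -0.073]
knob yaw 1.81 [-0.623  0.285  1.616  0.     1.24  -0.858]
knob yaw 2.59 [-0.623  0.285  1.616  0.     1.24  -1.644]
0 1 [0.    0.    0.155] [-0.623  0.286  1.619 -0.     1.236  0.713]
0 0.7 [0.    0.    0.155] [-0.623  0.286  1.619 -0.     1.236  0.713]
0 0.5 [0.    0.    0.155] [-0.623  0.286  1.619 -0.     1.236  0.713]
0 0.0 [0.    0.    0.155] [-0.623  0.286  1.619 -0.     1.236  0.713]
20 1 [0.014 0.    0.191] [-0.455  0.45   1.328 -0.22   1.636  0.897]
20 0.7 [0.016 0.    0.191] [-0.492  0.397  1.386 -0.162  1.543  0.863]
20 0.5 [0.017 0.    0.191] [-0.519  0.364  1.426 -0.12   1.481  0.835]
20 0.0 [0.021 0.    0.19 ] [-0.596  0.285  1.529 -0.     1.327  0.74 ]
40 1 [0.04  0.    0.221] [-0.34   0.662  1.037 -0.399  2.023  0.928]
40 0.7 [0.043 0.    0.219] [-0.387  0.551 
[... 915 characters left out ...]
6  0.758 -0.406  2.186  0.91 ]
80 0.0 [0.131 0.    0.23 ] [-0.471  0.4    1.257 -0.     1.484  0.865]
90 1 [0.132 0.    0.243] None
90 0.7 [0.134 0.    0.234] [-0.232  1.052  0.465 -0.775  2.531  0.67 ]
90 0.5 [0.138 0.    0.23 ] [-0.266  0.876  0.633 -0.471  2.295  0.876]
90 0.0 [0.151 0.    0.224] [-0.452  0.428  1.226 -0.     1.488  0.884]
0 [ 0.091  0.231  1.641 -0.     1.27   1.646]
1 [ 0.238  0.263  1.596 -0.     1.283  1.793]
2 [ 0.373  0.31   1.527 -0.     1.304  1.928]
[-0.4    0.5    0.997  0.     1.645 -0.635] [-0.4    0.5    0.997 -0.     1.645  0.936]<sys>:0: UserWarning: Gimbal lock detected. Setting third angle to zero since it is not possible to uniquely determine all angles.
```

```bash
python3 - <<'E'
from h import *
q=ctrl.inverse_kinematics(can(0,0,.27),[pi,0,-.75]); ctrl.set_joints(q); log("above",ctrl.get_position())
log("hit",ctrl.servo_line(can(0,0,.157),.1,stop_force=15),ctrl.get_position())
ctrl.grip(0.,50); log("grip",ctrl.get_opening(),ctrl.get_ft_force(),ctrl.get_position())
q=np.array(ctrl.get_q()); 
for d in np.arange(.25,2.3,.25):
    k=q.copy(); k[5]-=min(d,2.17); ctrl.set_joints(k); log(d,ctrl.get_opening(),ctrl.get_torque(),ctrl.get_q()[5])
T=viewer.camera("top");save(T,"un",(350,150,490,300),4)
E
```

```text
1.9 above [ 0.491 -0.268  0.27 ]
3.2 hit False [ 0.492 -0.268  0.158]
4.0 grip 0.439 [1.187 0.265 0.181] [ 0.492 -0.268  0.157]
4.4 0.25 0.438 [ 0.234 -0.077  0.125] 1.45
4.7 0.5 0.441 [ 0.386 -0.197  0.174] 1.202
5.1 0.75 0.439 [ 0.625 -0.344  0.067] 0.952
5.4 1.0 0.438 [ 0.693 -0.426  0.141] 0.701
5.8 1.25 0.439 [ 0.742 -0.458  0.114] 0.451
6.1 1.5 0.442 [ 0.884 -0.434  0.197] 0.201
6.5 1.75 0.443 [ 0.903 -0.413  0.128] -0.049
6.8 2.0 0.441 [ 0.939 -0.342  0.183] -0.299
7.1 2.25 0.44 [ 0.731 -0.173  0.115] -0.467
```

View pics/un.png

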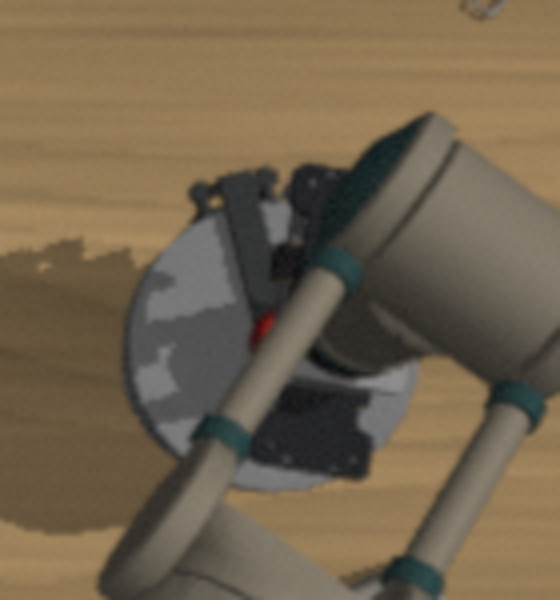

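```bash
python3 - <<'E'
from h import *
ctrl.grip(.75); ctrl.servo_line(can(0,0,.235),.15)
ctrl.set_joints(ctrl.inverse_kinematics(can(0,0,.235),tilt(0)))
S=viewer.camera("side");save(S,"un_s",(360,180,520,360),3)
ctrl.servo_line(can(0,0,.157),.1,stop_force=15); ctrl.grip(0.,40); log("grip",ctrl.get_opening(),ctrl.get_ft_force())
off=.157+.0188-.133
for deg in range(8,73,8):
    th=np.deg2rad(deg); R=Ro.from_euler('y',th).as_matrix(); r=R@np.array([-.11,0,off-.0188])
    ctrl.servo_line(can(.11+r[0],0,.133+r[2]),.08,attitude=tilt(th)); log(deg,ctrl.get_opening(),ctrl.get_ft_force())
    if np.linalg.norm(ctrl.get_ft_force())>60: break
S=viewer.camera("side");save(S,"lift_s"); 
E
```

```text
11.1 grip 0.438 [-0.838  3.703  4.132]
11.5 8 0.444 [-3.299  3.744  3.539]
11.8 16 0.443 [-1.373  4.621  3.29 ]
12.2 24 0.442 [-3.427  4.523  2.882]
12.5 32 0.439 [-3.543  4.504  0.858]
12.9 40 0.44 [-3.834  4.893 -1.049]
13.2 48 0.442 [-4.58   5.742 -2.105]
13.6 56 0.439 [-4.4    6.651 -2.322]
13.9 64 0.443 [-4.094  7.687 -1.433]
14.3 72 0.444 [-1.243  7.614 -0.045]
```

View pics/lift_s.png

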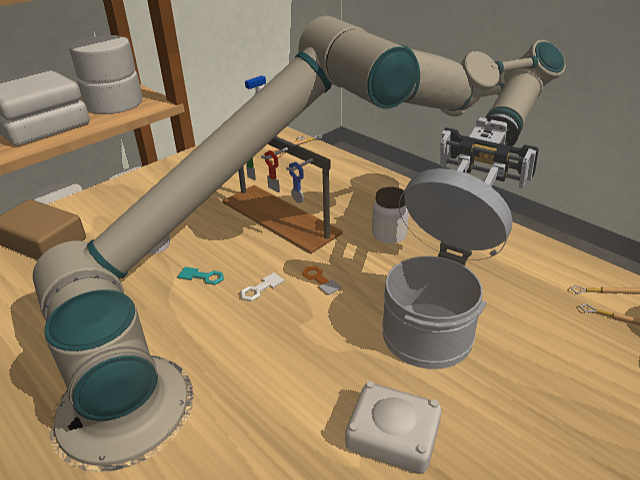

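View pics/un_s.png

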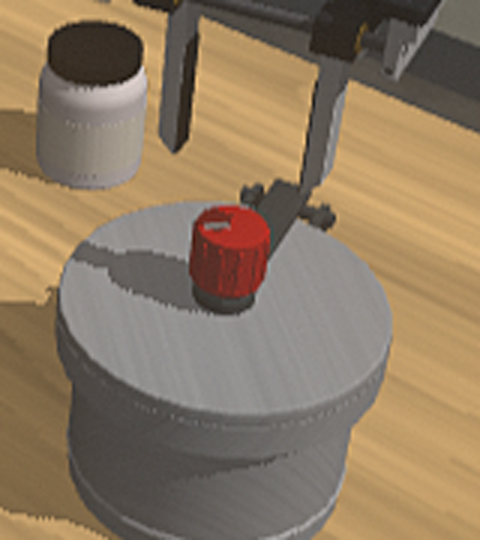

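```bash
python3 - <<'E'
from h import *
off=.157+.0188-.133
P=[]
for deg in range(76,113,4):
    for tl in (72,64,56,48,40):
        th=np.deg2rad(deg); R=Ro.from_euler('y',th).as_matrix(); r=R@np.array([-.11,0,off]); t=np.deg2rad(tl)
        a=Ro.from_euler('y',t).as_matrix()@np.array([0,0,-.0188]); p=np.array([.11+r[0],0,.133+r[2]])+a
        q=ctrl.inverse_kinematics(can(*p),tilt(t)); print(deg,tl,None if q is None else np.round(q,2))
t=np.deg2rad(72); p=np.array(ctrl.get_position()); b=-Ro.from_euler('xyz',tilt(t)).as_matrix()[:,2]*.06
print(ctrl.inverse_kinematics(p+b,tilt(t)))
E
```

```text
76 72 [-0.23  1.06  0.56 -0.89  2.56  0.62]
76 64 [-0.24  1.    0.59 -0.75  2.49  0.72]
76 56 [-0.26  0.93  0.64 -0.62  2.4   0.8 ]
76 48 [-0.27  0.85  0.7  -0.5   2.29  0.87]
76 40 [-0.29  0.77  0.78 -0.41  2.18  0.91]
80 72 [-0.23  1.08  0.52 -0.91  2.57  0.59]
80 64 [-0.24  1.02  0.55 -0.76  2.5   0.7 ]
80 56 [-0.25  0.94  0.6  -0.62  2.41  0.79]
80 48 [-0.27  0.87  0.67 -0.51  2.31  0.86]
80 40 [-0.29  0.79  0.75 -0.41  2.19  0.91]
84 72 [-0.23  1.1   0.47 -0.94  2.59  0.56]
84 64 [-0.24  1.03  0.51 -0.78  2.52  0.68]
84 56 [-0.25  0.96  0.56 -0.63  2.43  0.78]
84 48 [-0.26  0.89  0.64 -0.51  2.32  0.86]
84 40 [-0.28  0.8   0.72 -0.41  2.2   0.91]
88 72 [-0.22  1.12  0.43 -0.97  2.6   0.53]
88 64 [-0.23  1.06  0.47 -0.79  2.54  0.66]
88 56 [-0.24  0.98  0.53 -0.64  2.45  0.77]
88 48 [-0.26  0.9   0.61 -0.51  2.34  0.85]
88 40 [-0.28  0.82  0.7  -0.41  2.21  0.91]
92 72 [-0.22  1.14  0.38 -1.    2.62  0.49]
92 64 [-0.23  1.08  0.43 -0.81  2.55  0.64]
92 56 [-0.24  1.    0.49 -0.65  2.46  0.76]
92 48 [-0.26  0.92  0.58 -0.52  2.35  0.85]
92 40 [-0.28  0.84  0.67 -0.41  2.23  0.91]

[... 325 characters left out ...]
1.04  0.42 -0.67  2.49  0.74]
100 48 [-0.25  0.95  0.52 -0.52  2.38  0.84]
100 40 [-0.27  0.87  0.62 -0.41  2.24  0.91]
104 72 [-0.21  1.22  0.23 -1.11  2.67  0.36]
104 64 [-0.22  1.14  0.3  -0.87  2.6   0.56]
104 56 [-0.23  1.06  0.39 -0.68  2.51  0.72]
104 48 [-0.25  0.97  0.49 -0.52  2.39  0.84]
104 40 [-0.26  0.88  0.6  -0.41  2.25  0.91]
108 72 None
108 64 [-0.22  1.17  0.25 -0.9   2.62  0.54]
108 56 [-0.23  1.08  0.35 -0.69  2.52  0.71]
108 48 [-0.24  0.99  0.47 -0.53  2.4   0.83]
108 40 [-0.26  0.9   0.58 -0.41  2.26  0.91]
112 72 None
112 64 None
112 56 [-0.22  1.1   0.32 -0.69  2.53  0.7 ]
112 48 [-0.24  1.    0.44 -0.53  2.4   0.83]
112 40 [-0.26  0.91  0.56 -0.41  2.26  0.91]
None
```

```bash
cat >> h.py <<'E'
OFF=.157+.0188-.133
def kn(deg,tl,back=0):
    th,t=np.deg2rad([deg,tl]); r=Ro.from_euler('y',th).as_matrix()@np.array([-.11,0,OFF]); a=Ro.from_euler('y',t).as_matrix()@np.array([0,0,-.0188-0])
    p=np.array([.11+r[0],0,.133+r[2]])+a - Ro.from_euler('y',t).as_matrix()@np.array([0,0,-back]); return can(*p),tilt(t)
E
python3 - <<'E'
from h import *
for tl in (60,56,52,48,44,36,30):
    for b in (.03,.06):
        q=ctrl.inverse_kinematics(*kn(108,tl,b)); print(tl,b,None if q is None else np.round(q,2))
ctrl.grip(0.,18); log(ctrl.get_opening(),ctrl.get_ft_force())
for deg,tl in zip(np.arange(76,112.5,4),np.linspace(70,48,10)):
    p,a=kn(deg,tl); ctrl.servo_line(p,.08,attitude=a); f=ctrl.get_ft_force(); log(deg,ctrl.get_opening(),f)
    if np.linalg.norm(f)>45: break
S=viewer.camera("side");save(S,"open_s")
E
```

```text
60 0.03 None
60 0.06 None
56 0.03 None
56 0.06 None
52 0.03 None
52 0.06 None
48 0.03 [-0.23  1.06  0.26 -0.61  2.52  0.73]
48 0.06 None
44 0.03 [-0.24  1.    0.34 -0.52  2.44  0.81]
44 0.06 None
36 0.03 [-0.26  0.89  0.5  -0.38  2.28  0.9 ]
36 0.06 [-0.25  0.94  0.32 -0.42  2.4   0.85]
30 0.03 [-0.28  0.81  0.61 -0.3   2.16  0.94]
30 0.06 [-0.27  0.85  0.47 -0.32  2.26  0.91]
14.5 0.442 [-1.216  8.736 -1.746]
14.8 76.0 0.443 [ 0.693  9.683 -0.348]
15.1 80.0 0.446 [-0.033  9.212 -1.961]
15.3 84.0 0.445 [-0.304  8.349 -2.759]
15.6 88.0 0.439 [-1.382  9.568 -4.139]
15.8 92.0 0.44 [-2.369  8.512 -3.963]
16.1 96.0 0.44 [-3.841  8.921 -4.592]
16.4 100.0 0.439 [-5.089  9.511 -4.665]
16.6 104.0 0.44 [-5.191  9.837 -5.208]
16.9 108.0 0.445 [-5.768  8.323 -4.031]
17.1 112.0 0.438 [-4.697  9.165 -3.994]
```

View pics/open_s.png

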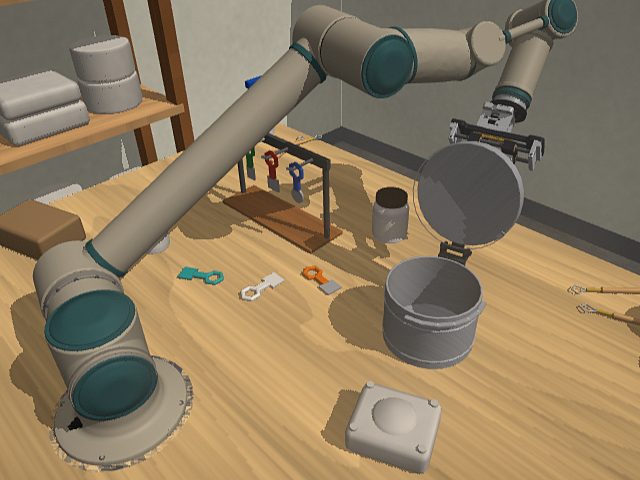

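```bash
python3 - <<'E'
from h import *
ctrl.grip(.8); 
for tl,b in ((44,.0),(42,.03),(34,.06)):
    p,a=kn(110,tl,b); ctrl.servo_line(p,.1,attitude=a); log(tl,b,ctrl.get_ft_force())
p=np.array(ctrl.get_position()); 
for up,tl in ((.12,15),(.2,0)):
    t=p+[0,0,up]; 
    try: ctrl.servo_line(t,.2,attitude=tilt(np.deg2rad(tl))); log("up",ctrl.get_position())
    except ctrl.PlanningError as e: print(e)
E
```

```text
18.1 44 0.0 [-0.519 -0.547  0.486]
18.6 42 0.03 [-0.561 -0.49  -0.358]
19.0 34 0.06 [ 0.182 -0.472  0.307]
19.8 up [ 0.696 -0.219  0.374]
20.3 up [ 0.697 -0.219  0.454]
```

```bash
python3 - <<'E'
from h import *
S=viewer.camera("side");T=viewer.camera("top")
save(T,"t2");save(S,"s2",(160,100,560,400),2)
E
```

```text
(no output)
```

View pics/t2.png

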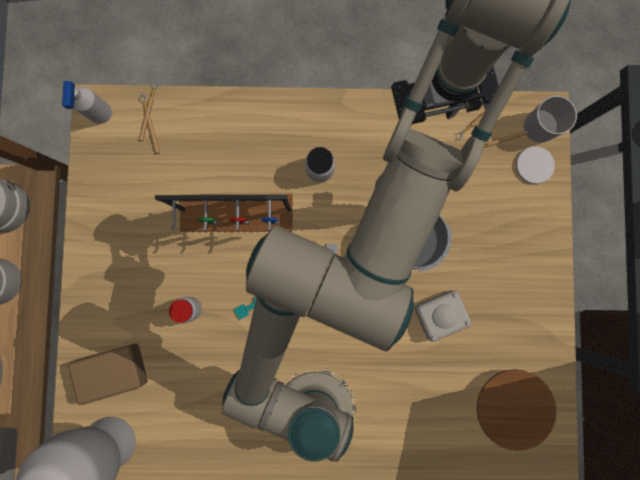

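View pics/s2.png

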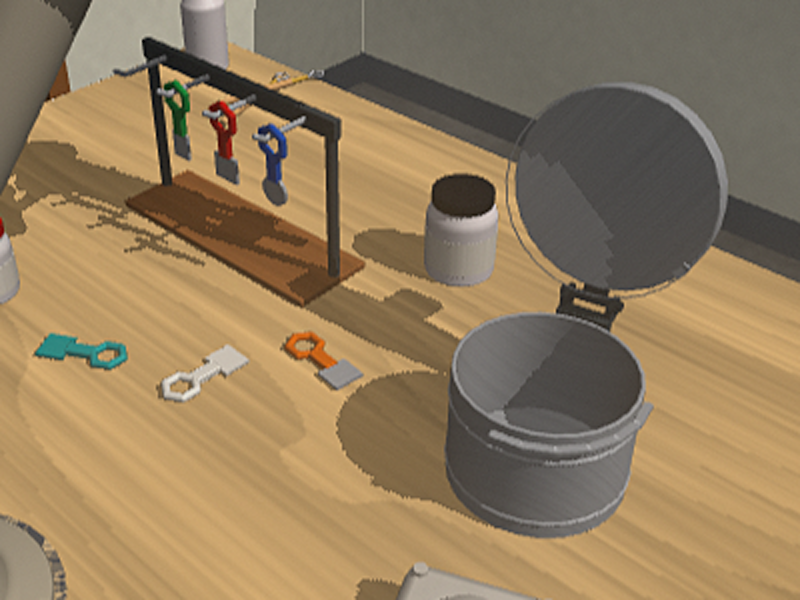

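```bash
cat >> h.py <<'E'
def orange(cs=("side",),z=.0045):
    out=[]
    for n in cs:
        c=viewer.camera(n); m=mask(c,'orange',(180,200,400,360),smin=140,vmin=70)
        k,l,st,ce=cv2.connectedComponentsWithStats(m); i=1+np.argmax(st[1:,4]); v,u=np.nonzero(l==i)
        P=np.array([onplane(c,a,b,z)[:2] for a,b in zip(u,v)]); mu=P.mean(0); w,V=np.linalg.eigh(np.cov((P-mu).T)); d=V[:,1]
        s=(P-mu)@d
        # ring end is wider than neck end: width of each end
        t=(P-mu)@V[:,0]
        wid=lambda k_: np.ptp(t[k_])
        if wid(s>s.max()-.03)<wid(s<s.min()+.03): d=-d; s=-s
        org=mu+d*(s.max()-.054)
        print(n,len(u),u.mean().round(1),v.mean().round(1),"mean",mu.round(4),"len",np.ptp(s).round(4),"origin",org.round(4),"ang",np.arctan2(d[1],d[0]).round(3)); out.append((org,np.arctan2(d[1],d[0])))
    return out
E
python3 - <<'E'
from h import *
orange()
c=viewer.camera("side")
th=1.9
for a in(1.7,1.8,1.9): print(a,proj(c,can(.11-.207*np.cos(a)+.005*np.sin(a),0,.133+.207*np.sin(a)+.005*np.cos(a))))
E
```

```text
side 2709 287.0 221.3 mean [0.5598 0.2121] len 0.3392 origin [0.5664 0.1268] ang -1.494
1.7 [477.39389301 144.07281411]
1.8 [480.84711712 141.7516873 ]
1.9 [483.92365718 140.64258859]
```

```bash
sed -i "s/(180,200,400,360),smin=140,vmin=70/(180,225,400,360),smin=SM,vmin=100/; s/^def orange/SM=205\ndef orange/" h.py; python3 - <<'E'
from h import *
c=viewer.camera("side");h=cv2.cvtColor(c["frame"],cv2.COLOR_RGB2HSV)
print(h[266:285:3,302:330:4].tolist()); print(h[300,300],h[215,280],h[210,250])
orange()
E
```

```text
[[[17, 116, 189], [16, 129, 164], [13, 158, 203], [13, 206, 199], [19, 109, 190], [18, 117, 194], [17, 118, 201]], [[18, 113, 194], [13, 230, 222], [12, 223, 152], [13, 190, 121], [13, 224, 190], [18, 107, 191], [18, 120, 192]], [[16, 137, 106], [13, 226, 199], [18, 117, 190], [18, 115, 197], [12, 212, 165], [16, 141, 181], [17, 115, 191]], [[17, 119, 111], [13, 215, 170], [13, 158, 197], [13, 182, 210], [13, 224, 207], [17, 130, 190], [18, 119, 202]], [[18, 118, 220], [17, 121, 112], [12, 218, 171], [13, 179, 87], [13, 225, 207], [13, 224, 197], [18, 118, 193]], [[17, 115, 209], [17, 119, 221], [18, 116, 203], [18, 116, 170], [13, 172, 89], [13, 228, 208], [13, 239, 223]], [[17, 116, 202], [17, 118, 208], [18, 116, 218], [18, 116, 200], [18, 117, 179], [173, 8, 126], [75, 3, 148]]]
[ 18 117 183] [ 14 148  93] [ 15 159  88]
side 156 315.1 274.3 mean [0.464  0.0113] len 0.0656 origin [ 0.4617 -0.0114] ang 1.469
```

Three things could be the orange scraper: the turquoise one (side crop 80,352), the white one (205,372) and the orange one with the steel blade (315,355). Only the last has the right colour, and the enlarged crops confirm it. I'll pick that one now.

```bash
python3 - <<'E'
from h import *
ctrl.servo_line(can(.03,0.08,.45),.3)
o=np.array([.461,-.010]); a=1.475
ctrl.grip(.5)
ctrl.set_joints(ctrl.inverse_kinematics([*o,.15],[pi,0,a]))
T=viewer.camera("side");save(T,"or1",(250,200,430,340),4)
orange()
log("hit",ctrl.servo_line([*o,.003],.1,stop_force=12),ctrl.get_position())
ctrl.grip(0,40); log(ctrl.get_opening()*94)
ctrl.servo_line([*o,.22],.15); log(ctrl.get_opening()*94)
T=viewer.camera("side");save(T,"or2",(250,150,430,290),4)
E
```

```text
side 154 315.0 274.5 mean [0.4634 0.011 ] len 0.0657 origin [ 0.4615 -0.0114] ang 1.486
25.2 hit False [ 0.462 -0.01   0.003]
25.8 15.421
27.4 15.079
```

View pics/or2.png

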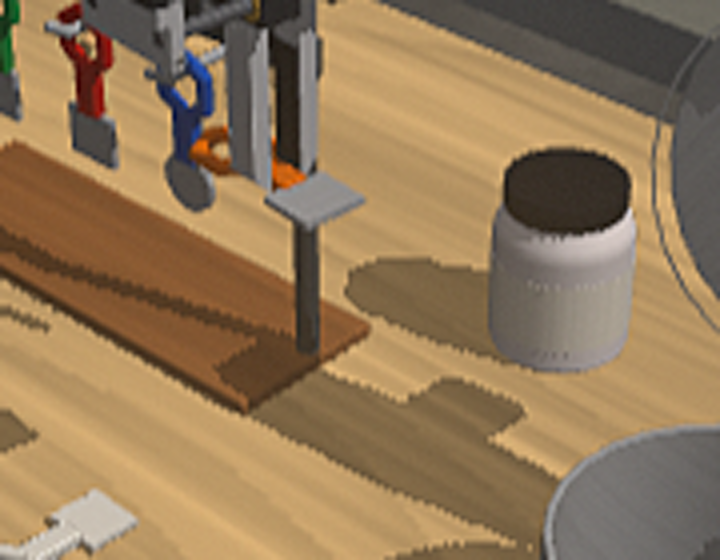

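```bash
python3 - <<'E'
from h import *
ctrl.servo_line(can(-.01,0,.22),.25,attitude=[pi,0,CY]); log(ctrl.get_opening()*94)
log(ctrl.servo_line(can(-.01,0,.06),.15,stop_force=15),ctrl.get_position(),ctrl.get_opening()*94)
ctrl.grip(.4); ctrl.servo_line(can(-.01,0,.25),.2)
S=viewer.camera("side");T=viewer.camera("top");
save(S,"c1",(360,220,520,370),4)
E
```

```text
28.9 15.282
30.1 False [ 0.483 -0.271  0.061] 15.178
```

View pics/c1.png

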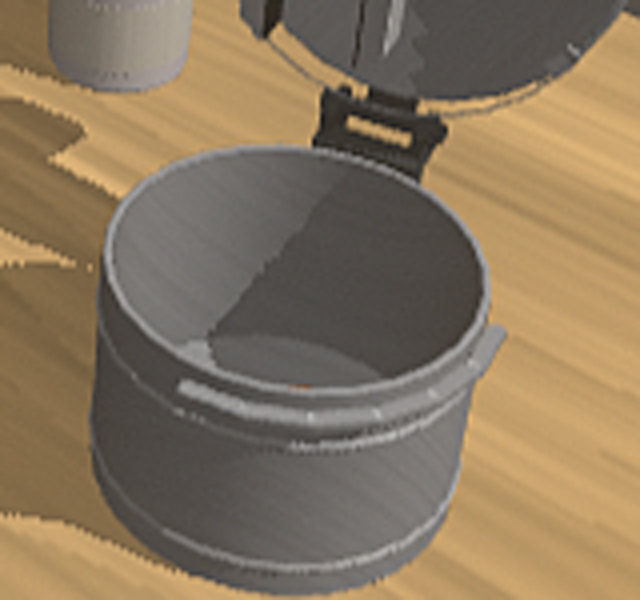

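```bash
cat >> h.py <<'E'
RAIL=np.array([.5182,.2378,0])
def pick(y,name):
    A=[pi,0,RY]
    ctrl.grip(.62)
    ctrl.set_joints(ctrl.inverse_kinematics(rail(-.06,y,.29),A)); ctrl.servo_line(rail(0,y,.26),.2)
    log("down",ctrl.servo_line(rail(0,y,.177),.1,stop_force=10),ctrl.get_position())
    ctrl.grip(0,25); log("grip",ctrl.get_opening()*94,ctrl.get_ft_force())
def lift(y):
    log("lift",ctrl.servo_line(rail(0,y,.190),.05),ctrl.get_ft_force(),ctrl.get_opening()*94)
    log("off",ctrl.servo_line(rail(-.06,y,.190),.08,stop_force=8),ctrl.get_position(),ctrl.get_ft_force(),ctrl.get_opening()*94)
E
python3 - <<'E'
from h import *
pick(-.12,'blue')
S=viewer.camera("side");save(S,"b1",(230,110,390,230),4)
E
```

```text
35.3 down False [0.521 0.118 0.178]
35.7 grip 39.92 [-0.761  2.114  1.553]
```

View pics/b1.png

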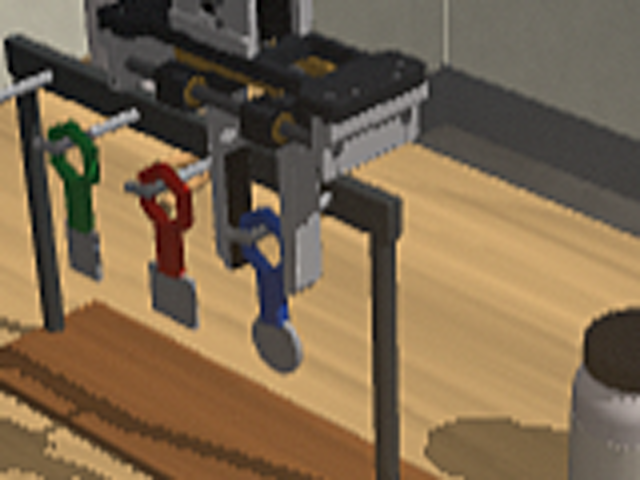

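```bash
cat >> h.py <<'E'
def drop(x,y=0,z=.092):
    ctrl.servo_line(np.array(ctrl.get_position())+[0,0,.075],.2)
    log("carry",ctrl.get_opening()*94)
    ctrl.servo_line(can(x,y,.265),.3,attitude=[pi,0,CY]); log("over",ctrl.get_opening()*94)
    log("in",ctrl.servo_line(can(x,y,z),.12,stop_force=8),ctrl.get_position(),ctrl.get_opening()*94)
    ctrl.grip(.62); ctrl.servo_line(can(x,y,.27),.2)
E
python3 - <<'E'
from h import *
ctrl.grip(0,40); lift(-.12)
S=viewer.camera("side");save(S,"b2",(230,110,390,230),4)
E
```

```text
36.4 lift False [ 0.059 -0.648 -1.005] 39.479
37.3 off False [0.461 0.117 0.19 ] [ 0.533 -0.4   -0.319] 39.442
```

View pics/b2.png

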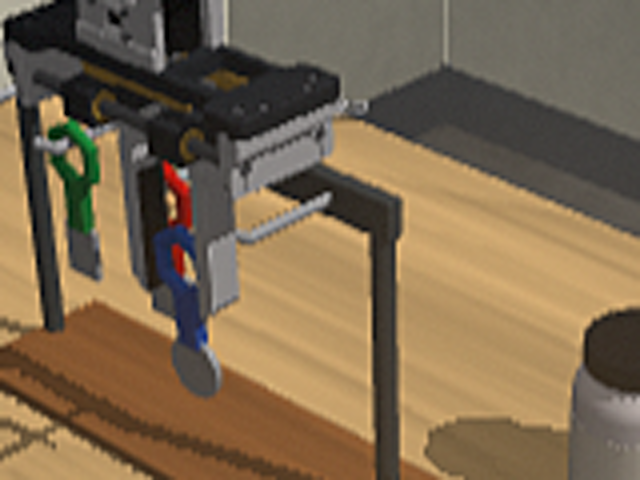

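```bash
python3 - <<'E'
from h import *
drop(-.035)
pick(-.04,'red'); 
S=viewer.camera("side");save(S,"r1",(230,110,510,350),2.8)
E
```

```text
37.9 carry 39.716
39.4 over 39.548
40.9 in False [ 0.458 -0.277  0.093] 39.598
45.9 down False [0.519 0.198 0.178]
46.4 grip 39.918 [0.623 1.318 1.585]
```

View pics/r1.png

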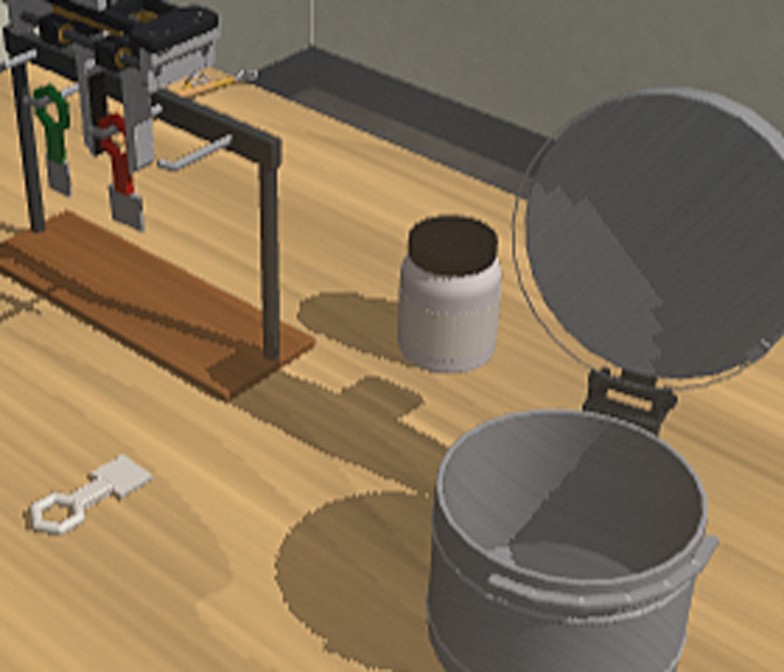

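```bash
python3 - <<'E'
from h import *
T=viewer.camera("top");save(T,"can_t",(360,170,480,290),5)
ctrl.grip(0,40); lift(-.04); 
S=viewer.camera("side");save(S,"r2",(230,110,390,230),4)
drop(-.01)
pick(.04,'green')
S=viewer.camera("side");save(S,"g1",(200,90,360,210),4)
T=viewer.camera("top");save(T,"can_t2",(360,170,480,290),5)
E
```

```text
47.1 lift False [-0.169 -0.483 -0.299] 39.548
48.0 off False [0.459 0.197 0.19 ] [-0.434 -0.173 -0.976] 39.719
48.6 carry 39.402
50.3 over 39.788
51.9 in False [ 0.482 -0.271  0.093] 39.542
57.1 down False [0.518 0.278 0.178]
57.5 grip 39.812 [-0.139  1.616  1.925]
```

View pics/can_t2.png

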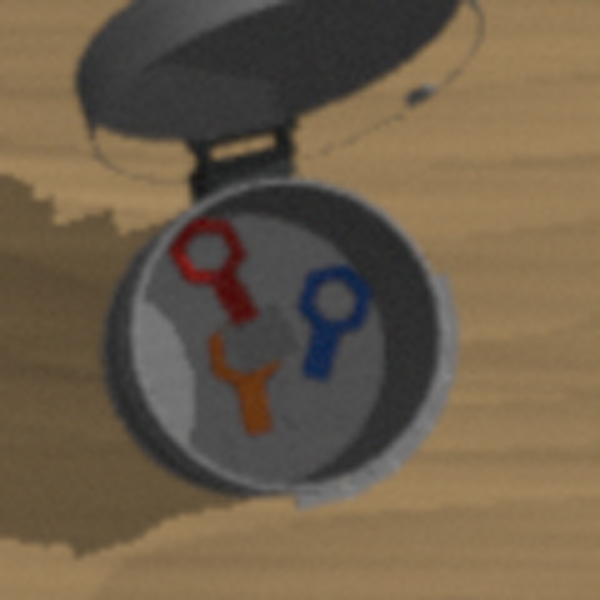

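View pics/g1.png

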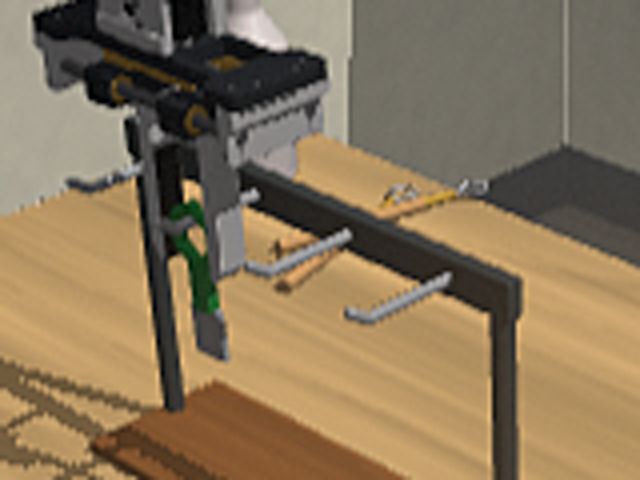

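The top view shows three scrapers in the can: red (crop 210,255), blue (335,310) and orange (250,390). Green is gripped on its hook, and hook3 is empty.

```bash
python3 - <<'E'
from h import *
ctrl.grip(0,40); lift(.04); 
S=viewer.camera("side");save(S,"g2",(200,90,360,210),4)
drop(-.01)
ctrl.set_joints(ctrl.inverse_kinematics([.35,.15,.40],[pi,0,.3]))
T=viewer.camera("top");save(T,"t3",(340,150,500,300),4)
S=viewer.camera("side");save(S,"s3")
log("")
E
```

```text
58.2 lift False [-0.065 -0.618 -0.515] 39.655
59.1 off False [0.458 0.277 0.19 ] [ 0.168  0.849 -1.547] 39.107
59.7 carry 39.436
61.7 over 39.208
63.3 in False [ 0.482 -0.271  0.093] 39.609
66.6
```

View pics/t3.png

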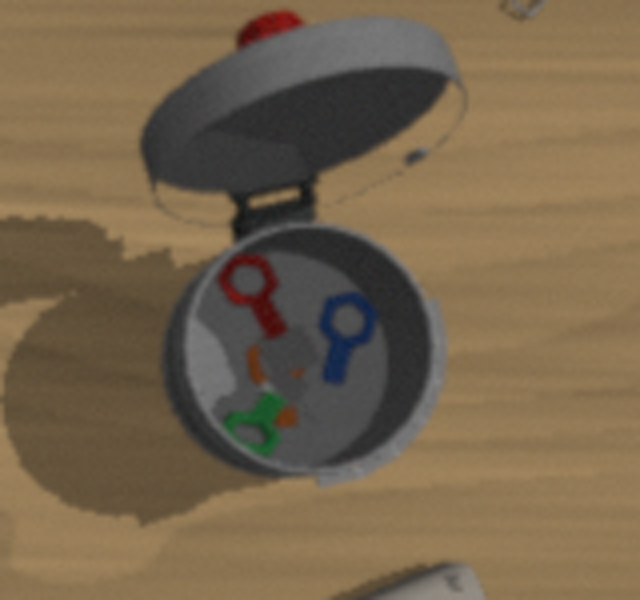

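View pics/s3.png

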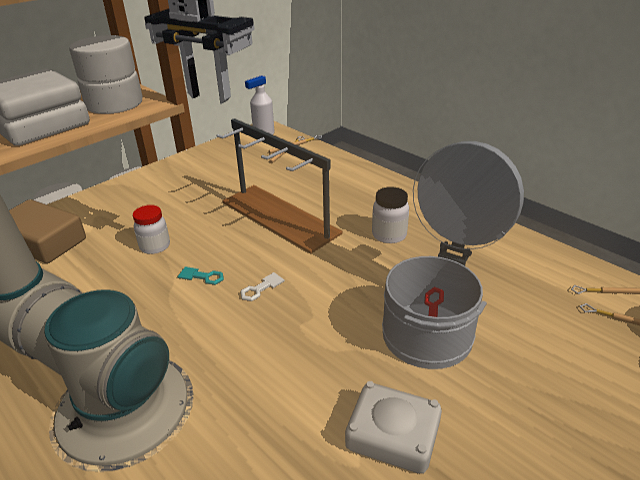

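```bash
python3 - <<'E'
from h import *
p0,a0=kn(110,34,.06)
ctrl.grip(.8)
ctrl.servo_line([.45,-.1,.47],.3,attitude=tilt(0)); ctrl.servo_line(p0+[0,0,.2],.3,attitude=tilt(0))
ctrl.servo_line(p0+[0,0,.12],.15,attitude=tilt(np.deg2rad(15))); ctrl.servo_line(p0,.15,attitude=a0); log(ctrl.get_ft_force())
for tl,b in ((42,.03),(46,.0)):
    p,a=kn(108.5,tl,b); log(ctrl.servo_line(p,.1,attitude=a,stop_force=12),ctrl.get_ft_force())
ctrl.grip(0,20); log("grip",ctrl.get_opening()*94,ctrl.get_ft_force())
S=viewer.camera("side");save(S,"s4",(360,80,600,290),3)
E
```

```text
71.0 [-0.401  0.533  0.317]
71.4 False [-0.893  0.307  0.29 ]
71.9 False [-0.354 -0.61   0.853]
72.5 grip 41.503 [-0.506  5.699 -0.333]
```

View pics/s4.png

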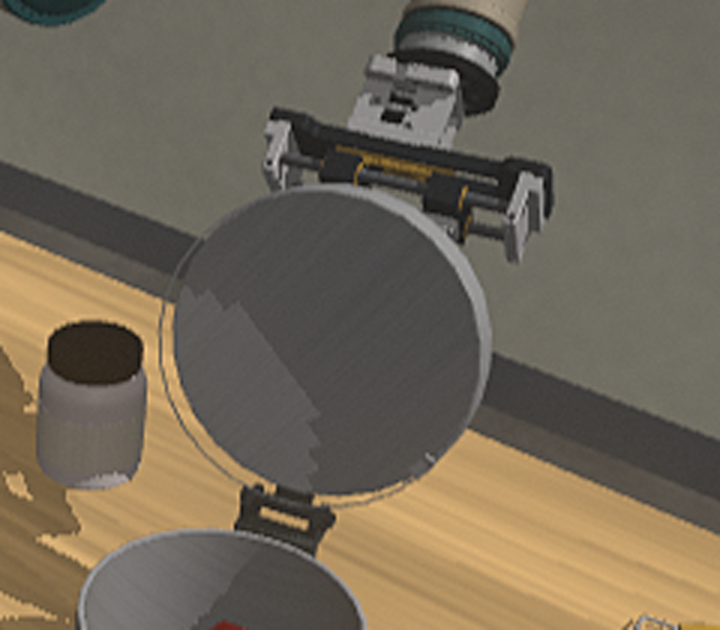

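Opening 41.5 mm, so the knob is held. I'll swing the lid shut along the reverse arc.

```bash
python3 - <<'E'
from h import *
def step(deg,tl):
    p,a=kn(deg,tl); ctrl.servo_line(p,.08,attitude=a); f=ctrl.get_ft_force(); log(deg,tl,ctrl.get_opening()*94,f); return np.linalg.norm(f)<50 and ctrl.get_opening()>.41
ok=True
for deg,tl in zip(np.arange(104,71,-4),np.linspace(49,71,9)):
    ok=step(deg,tl)
    if not ok: break
if ok:
    for deg in range(64,15,-8):
        ok=step(deg,deg)
        if not ok: break
S=viewer.camera("side");save(S,"s5",(340,130,580,340),3)
E
```

```text
72.8 104 49.0 41.439 [0.654 6.636 1.526]
73.1 100 51.75 41.496 [2.516 5.888 3.104]
73.3 96 54.5 41.881 [3.29  6.031 4.41 ]
73.6 92 57.25 41.764 [2.079 5.143 4.619]
73.9 88 60.0 41.713 [0.839 4.656 4.557]
74.1 84 62.75 41.806 [1.045 3.048 5.47 ]
74.4 80 65.5 41.806 [-1.127  3.746  5.806]
74.7 76 68.25 41.754 [-2.674  3.578  4.691]
74.9 72 71.0 41.458 [-5.052  3.292  5.003]
75.3 64 64 41.666 [-0.257  5.791  0.401]
75.6 56 56 41.94 [-0.411  5.913  1.1  ]
76.0 48 48 41.398 [0.744 5.367 0.023]
76.3 40 40 42.056 [-0.534  5.367  0.21 ]
76.7 32 32 41.716 [ 0.03   5.403 -0.541]
77.0 24 24 41.76 [ 0.897  5.657 -0.622]
77.4 16 16 41.644 [ 1.264  4.589 -1.137]
```

View pics/s5.png

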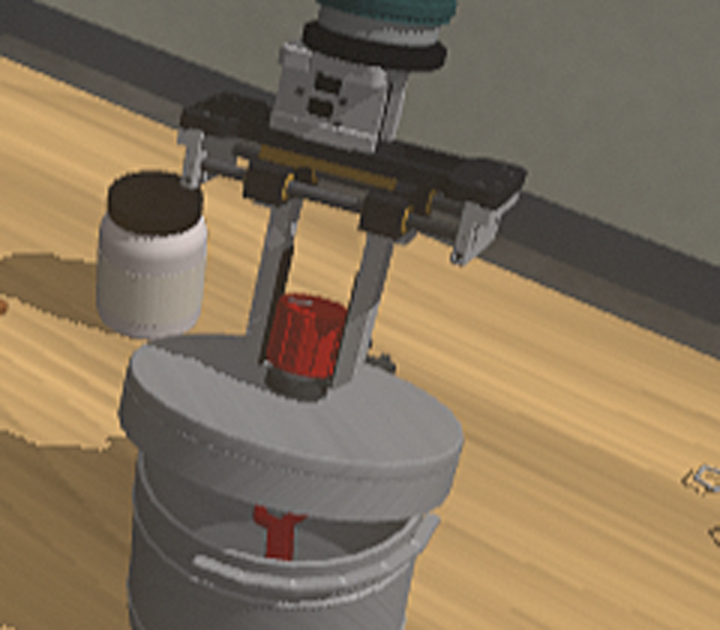

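```bash
python3 - <<'E'
from h import *
for deg in (8,3,0):
    p,a=kn(deg,deg); ctrl.servo_line(p,.06,attitude=a); log(deg,ctrl.get_opening()*94,ctrl.get_ft_force())
p,a=kn(-1,0); log(ctrl.servo_line(p,.03,attitude=a,stop_force=20),ctrl.get_ft_force())
ctrl.grip(.75); ctrl.servo_line(can(0,0,.235),.15,attitude=tilt(0)); 
# press the front/centre down with shut fingers? first look
q=ctrl.inverse_kinematics(can(0,0,.235),tilt(0)); q=np.array(q); q[5]=-.75; ctrl.set_joints(q)
S=viewer.camera("side");save(S,"s6",(340,180,540,370),3.5)
E
```

```text
77.8 8 41.92 [ 1.67   5.326 -2.011]
78.1 3 41.203 [ 1.309  4.762 -4.3  ]
78.4 0 41.619 [ 3.47   4.449 -3.818]
78.6 False [0.124 5.1   0.627]
```

View pics/s6.png

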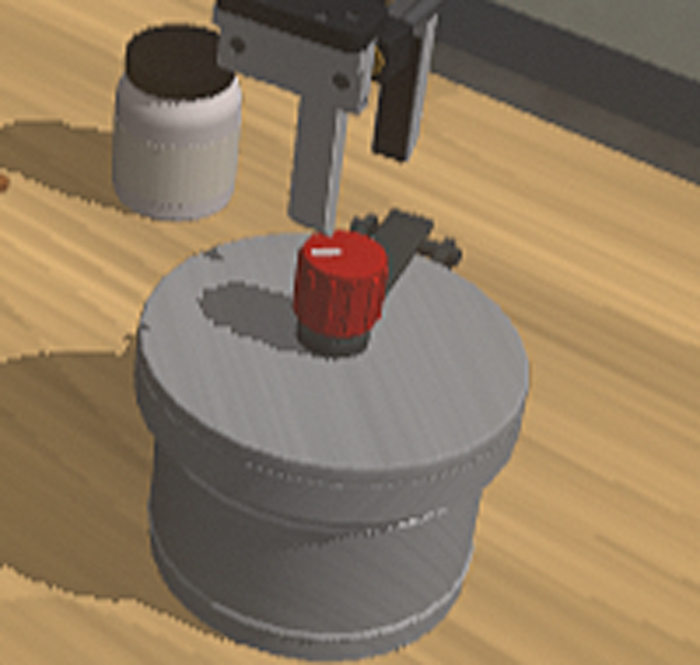

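```bash
python3 - <<'E'
from h import *
ctrl.grip(0,40); log("press",ctrl.servo_line(can(0,0,.180),.04,stop_force=25),ctrl.get_position(),ctrl.get_ft_force())
ctrl.servo_line(can(0,0,.235),.15); ctrl.grip(.75)
ctrl.servo_line(can(0,0,.157),.1,stop_force=15); ctrl.grip(0,50); log("grip",ctrl.get_opening()*94)
q=np.array(ctrl.get_q())
for d in (.3,.6,.9,1.2,1.5,1.8,2.0,2.1,2.2,2.3,2.4):
    k=q.copy(); k[5]+=d; ctrl.set_joints(k); log(d,ctrl.get_opening()*94,ctrl.get_torque(),ctrl.get_ft_force(),ctrl.get_tau()[5])
E
```

```text
83.5 press True [ 0.491 -0.268  0.192] [-0.703  0.622  7.085]
86.6 grip 41.313
87.0 0.3 41.296 [-0.057  0.255 -0.21 ] [-3.347 -0.85   1.883] -0.079
87.4 0.6 41.484 [-0.063  0.551 -0.137] [-3.54  -0.915  3.101] -0.072
87.8 0.9 41.675 [ 0.064  0.708 -0.144] [-5.318 -0.405  3.704] -0.108
88.2 1.2 41.182 [ 0.259  0.814 -0.134] [-5.54  -0.028  4.415] -0.107
88.5 1.5 41.258 [ 0.48   0.785 -0.122] [-6.237  1.29   4.85 ] -0.107
88.9 1.8 41.496 [ 0.759  0.79  -0.172] [-5.721  0.334  5.712] -0.107
89.2 2.0 41.399 [ 0.887  0.607 -0.151] [-6.245  0.938  5.247] -0.085
89.5 2.1 41.423 [ 0.951  0.554 -0.131] [-7.313  1.565  5.361] -0.085
89.8 2.2 41.425 [ 0.857  0.523 -0.109] [-7.119  1.343  4.437] -0.105
90.0 2.3 40.915 [ 0.482 -0.134  0.016] [-3.729  1.094  1.722] 0.034
90.2 2.4 41.471 [-0.055 -0.949  0.052] [ 4.135 -1.484 -2.397] 0.093
```

```bash
python3 - <<'E'
from h import *
ctrl.grip(.75); log(ctrl.get_ft_force()); ctrl.servo_line(can(0,0,.26),.15)
ctrl.set_joints(ctrl.inverse_kinematics([.35,.15,.40],[pi,0,.3]))
T=viewer.camera("top");save(T,"t7",(370,180,470,290),5)
S=viewer.camera("side");save(S,"s7",(340,180,540,370),3.5)
E
```

```text
90.9 [-0.888 -0.516 -1.318]
```

View pics/t7.png

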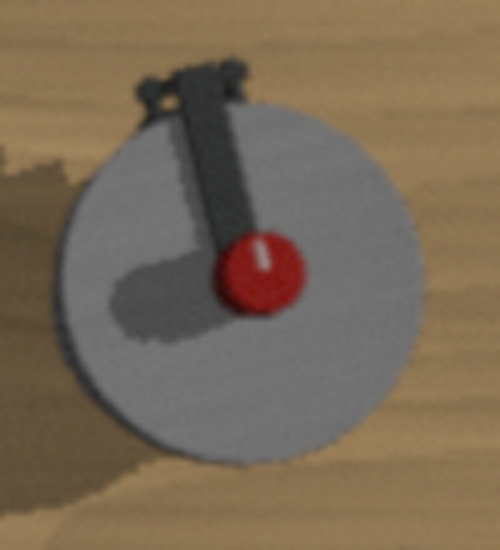

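View pics/s7.png

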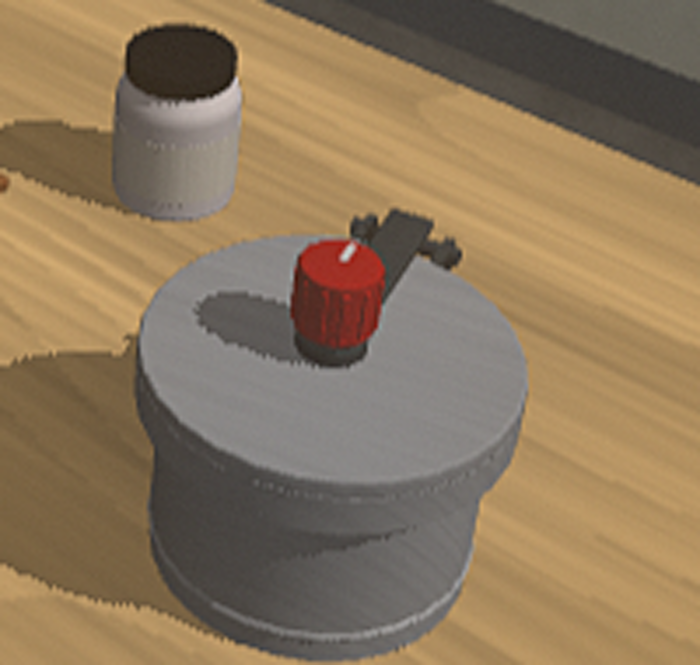

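```bash
python3 - <<'E'
from h import *
def ang(im,r):
    x0,y0,x1,y1=r; s=im[y0:y1,x0:x1].astype(float); h=cv2.cvtColor(im[y0:y1,x0:x1],cv2.COLOR_BGR2HSV)
    red=(h[...,1]>150)&((h[...,0]<6)|(h[...,0]>173)); v,u=np.nonzero(red); c=(u.mean()+x0,v.mean()+y0)
    G=s[...,1]; hull=cv2.convexHull(np.stack([u,v],1).astype(np.int32)); m=np.zeros(G.shape,np.uint8); cv2.fillConvexPoly(m,hull,1); m=cv2.erode(m,np.ones((3,3)))
    w=np.where((m>0),np.clip(G-70,0,None),0); vv,uu=np.mgrid[:G.shape[0],:G.shape[1]]; W=w.sum(); mu=np.array([(w*uu).sum(),(w*vv).sum()])/W
    C=np.cov(np.stack([uu.ravel(),vv.ravel()]),aweights=w.ravel()); e=np.linalg.eigh(C)[1][:,1]
    ctr=(u.min()+u.max())/2,(v.min()+v.max())/2
    return np.rad2deg(np.arctan2(-e[1],e[0])%pi), (mu+[x0,y0]).round(2), (ctr[0]+x0,ctr[1]+y0)
for n,r in(("top",(408,220,436,248)),("side",(415,240,460,285))):
    a=cv2.imread(f"pics/{n}0.png"); b=np.ascontiguousarray(viewer.camera(n)["frame"][:,:,::-1])
    print(n,ang(a,r),ang(b,r))
E
```

```text
top (np.float64(110.88927425535246), array([421.7 , 230.69]), (np.float64(421.5), np.float64(234.5))) (np.float64(105.7648944217522), array([422.01, 230.68]), (np.float64(421.5), np.float64(234.5)))
side (np.float64(63.78089302635326), array([438.37, 251.87]), (np.float64(436.0), np.float64(263.5))) (np.float64(54.72589411708701), array([438.81, 251.88]), (np.float64(436.0), np.float64(263.5)))
```

```bash
python3 - <<'E'
from h import *
q=np.array(ctrl.inverse_kinematics(can(0,0,.26),tilt(0))); q[5]=.5; ctrl.set_joints(q)
ctrl.servo_line(can(0,0,.157),.1,stop_force=15); ctrl.grip(0,45); log("grip",ctrl.get_opening()*94,ctrl.get_torque())
q=np.array(ctrl.get_q())
for d in (.05,.1,.15,.2,.3):
    k=q.copy(); k[5]+=d; ctrl.set_joints(k); log(d,ctrl.get_opening()*94,ctrl.get_torque(),ctrl.get_tau()[5],ctrl.get_q()[5]-q[5])
ctrl.grip(.75); ctrl.servo_line(can(0,0,.26),.15)
ctrl.set_joints(ctrl.inverse_kinematics([.35,.15,.40],[pi,0,.3]))
T=viewer.camera("top");save(T,"t8",(370,180,470,290),5);save(T,"t8f")
S=viewer.camera("side");save(S,"s8")
E
```

```text
97.1 grip 41.443 [ 0.652  0.287 -0.035]
97.3 0.05 41.157 [-0.002  0.568  0.446] 0.452 0.048
97.6 0.1 41.224 [-0.09   0.956  0.471] 0.492 0.099
97.8 0.15 41.589 [-0.159  1.276  0.511] 0.53 0.148
98.1 0.2 41.336 [-0.048  1.327  0.512] 0.502 0.199
98.3 0.3 41.706 [ 0.005  1.067 -0.147] -0.106 0.3
```

View pics/t8.png

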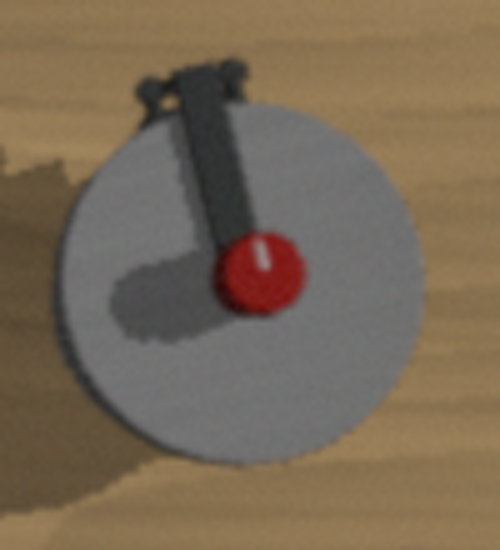

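View pics/s8.png

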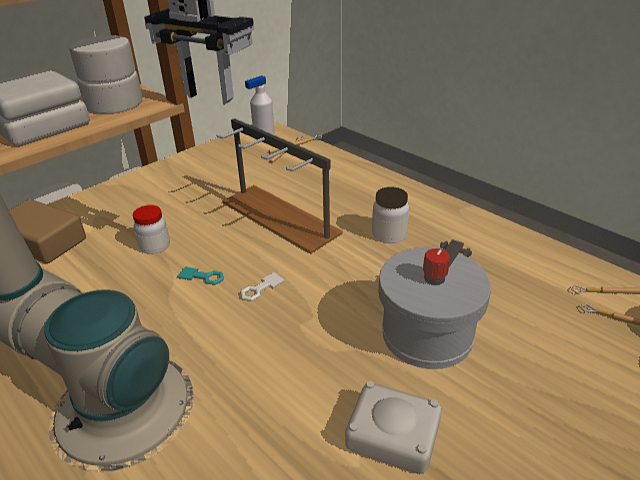

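```bash
python3 - <<'E'
from h import *
ims={'top0':cv2.imread("pics/top0.png")}
for n in("t8f",): ims[n]=cv2.imread(f"pics/{n}.png")
ims['now']=np.ascontiguousarray(viewer.camera("top")["frame"][:,:,::-1])
ims['now2']=np.ascontiguousarray(viewer.camera("top")["frame"][:,:,::-1])
for n,im in ims.items():
    c=im[224:246,410:434]; G=c[...,1].astype(int); print(n); print(G[1:12,6:18])
sx=[cv2.resize(i[220:248,408:436],None,fx=10,fy=10,interpolation=cv2.INTER_CUBIC) for i in (ims['top0'],ims['now'])]
a=cv2.imread("pics/side0.png")[240:285,415:460]; b=viewer.camera("side")["frame"][240:285,415:460,::-1]
sx2=[cv2.resize(np.ascontiguousarray(i),(280,280),interpolation=cv2.INTER_CUBIC) for i in (a,b)]
cv2.imwrite("pics/cmp.png",np.vstack([np.hstack(sx),np.hstack(sx2)]))
E
```

```text
top0
[[ 50  55  53  51  63  90 106 105 107 111 116 117]
 [ 54  53  48  42  42  60  75  69  74  90 103 111]
 [ 50  43  34  26  44  55  46  35  37  46  67  89]
 [ 41  22  26  36  72  97  66  33  24  23  35  52]
 [ 17  24  31  44  89 123  99  45  29  22  30  30]
 [ 20  29  31  34  69 115 125  64  32  32  29  27]
 [ 25  26  29  34  61 108 131  85  35  28  30  28]
 [ 30  29  34  32  42  91 124  96  43  27  24  26]
 [ 28  31  25  28  34  62 100 104  47  23  28  26]
 [ 29  28  25  28  30  35  45  46  31  22  30  32]
 [ 29  30  30  32  27  28  29  30  30  26  25  28]]
t8f
[[ 53  52  49  49  62  89 105 105 103 108 114 112]
 [ 53  52  50  43  43  64  78  75  74  90 100 108]
 [ 46  43  31  24  42  61  55  34  32  46  63  90]
 [ 30  28  26  29  59  90  91  44  25  26  32  47]
 [ 27  25  29  32  60 107 120  64  28  31  29  30]
 [ 21  29  27  29  52  99 127  83  33  27  30  31]
 [ 23  33  29  28  43  91 127  96  45  25  24  24]
 [ 22  30  28  29  34  80 121 119  51  25  25  25]
 [ 24  31  25  28  28  59  97 106  47  28  27  30]
 [ 24  27  29  21  21  31  45  48  30  28  25  27]
 [ 31  26  28  29  
[... 465 characters left out ...]
3  58  98 104  46  30  29  33]
 [ 27  27  30  28  22  29  46  45  32  30  29  31]
 [ 25  26  28  27  21  27  32  23  29  28  25  24]]
now2
[[ 52  53  52  54  61  87 103 106 104 109 115 114]
 [ 50  51  47  39  43  68  80  76  73  90  99 108]
 [ 44  41  29  24  41  55  55  37  40  47  64  87]
 [ 34  28  24  30  59  91  92  47  27  29  32  45]
 [ 17  21  30  26  61 106 120  65  33  26  25  31]
 [ 27  26  26  31  54  99 128  82  35  26  24  26]
 [ 27  31  29  27  43  90 126  97  43  29  25  26]
 [ 26  30  29  26  37  77 121 116  54  29  27  30]
 [ 29  24  28  24  33  60  97 105  48  25  25  29]
 [ 28  30  29  29  26  34  43  46  31  24  27  33]
 [ 29  29  29  30  25  29  26  26  29  27  25  30]]
```

View pics/cmp.png

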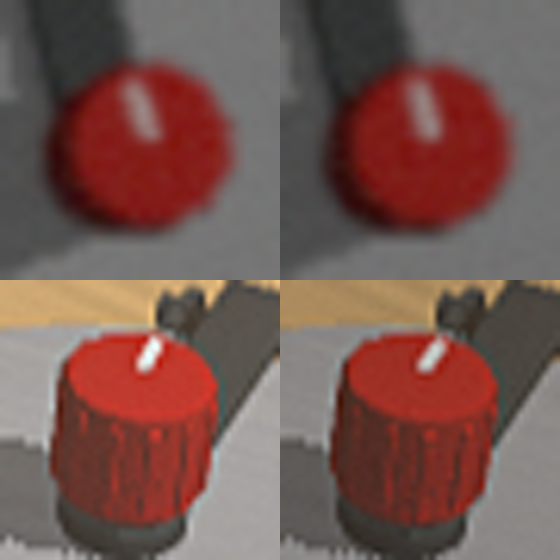

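```bash
python3 - <<'E'
from h import *
T=viewer.camera("top")
for d in(0,.1,-.1):
    a=proj(T,can(.004*np.cos(d),.004*np.sin(d),.192));b=proj(T,can(.018*np.cos(d),.018*np.sin(d),.192)); print(d,a,b,np.rad2deg(np.arctan2(-(b-a)[1],(b-a)[0])))
E
```

```text
0 [422.75992028 232.22516048] [421.46552769 226.84425759] 103.52569106314553
0.1 [422.60804485 232.26702742] [420.7826521  227.03232515] 109.22417152384646
-0.1 [422.91549253 232.19866909] [422.16498171 226.72526083] 97.80767695156712
```

```bash
python3 - <<'E'
from h import *
log(ctrl.get_position()); ctrl.sign_off()
E
```

```text
101.8 [0.35 0.15 0.4 ]
the job is handed in; nothing more can be done
```

The job is done and handed in at 101.8 s. The blue, red and green scrapers from the rail and the orange one from the bench are all in the soak can, and the lid is shut and screwed home. There was no yellow scraper; hook3 was empty.

**How it went:** I unscrewed the lid and swung it back about 108°. Orange went in first, then blue, red and green, each lifted off its hook and lowered into the can. I then swung the lid shut by its knob and screwed it down.

**Last checks:**
- **Scrapers:** before closing, the top view showed all four inside, and the side view showed red below the rim. All the hooks and the orange scraper's place on the bench were empty.
- **Lid down:** the knob top was touched at 192 mm above the bench, the height given for a shut lid.
- **Lid home:** a second tightening met a firm stop at about 0.5 N m, against about 0.15 N m when turning freely.
- **Bystanders:** the two jars, the mould and the turquoise and white look-alikes look unmoved in the pictures.
- **Robot:** it was clear of everything at hand-in.

**One disagreement:** the knob's mark now sits about 5° further clockwise than in the first picture, at about 105–106° against a computed home of 103.5°. Since it also met the stop, I took it that the lid started slightly short of home. The torque sign also flipped at the end of the first tightening, which is why I tightened it a second time.

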